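# Sort the craft table's leftovers into their trays

### The arm

A 6-joint arm with a two-finger parallel gripper is mounted at the origin on the work surface. World frame = base frame: x ahead of the robot, y to its left, z up, the work surface at z = 0. Lengths are in m, angles in rad, forces in N, time in s.
With the tool pointing down it reaches from about 0.25 to 0.85 m from the base axis. Payload 12.5 kg.
Tool frame: the origin (TCP) lies at the very end of the fingers, on their centre line; the grasp point (between the pads) lies 19 mm behind it (ctrl.tcp_to_grasp is the distance from the TCP to the grasp point, in m); z points along the fingers, y is the line along which they close (so a half turn about z gives the same grasp; the last joint's range is limited). The gripper opens to 93 mm and grips with 3 to 60 N. Pads are 15 mm wide; open, the fingers measure 128 mm over their backs; the gripper's body (75 mm by 188 mm) begins 65 mm behind the grasp point.
Start: joints at [-1.348, 0.351, 1.652, -0, 1.139, -0.085], TCP at [0.167, -0.524, 0.219] pointing down, gripper open.
Joint ranges: [-2.75, 2.75], [-0.79, 2.1], [0.01, 2.65], [-1.57, 4.71], [0.07, 3.14], [-2.87, 2.87]. Speed limits (rad/s): [2.22, 2.22, 2.79, 3.14, 3.14, 3.14].

### API

Orientations are given as a unit quaternion [x, y, z, w].
In Python, from station import ctrl, capture, camera_info gives the robot as it stands.
- The arm moves only by the tool jog_arm, never from a script. Its argument "deltas" is a list of rows, each a list of 2 entries, a list of its own where there are three numbers: the shift along the tool's x, y, z in mm, then the turn about the tool's z in rad. A call has 1 to 8 rows; each row shifts and turns the commanded pose from where the row before left it, along the tool's axes as they then stand; what a row does not reach is not made up. A row lasts 1/10 s, in which the tool goes at most 50 mm and 8.59 degrees, less where a joint would pass 70% of its speed; a pose out of reach is approached as far as the arm can. A call with a gripper value outside its range is refused whole. "hand" is the opening in per cent of the stroke, from 0 (shut) to 100 (fully open), set as the call begins (left out, the last holds). The fingers move at their own pace and stop on an object; the grip force is fixed at half the most. Time passes only in rows, so rows that do not move let the fingers close. It gives the time, the measured TCP pose, the force, the opening and the grip force at its end, in the units of the state.
- ctrl.read_state(): the state, without advancing time (a new reading comes with each control period).
- capture(name): name is "scene" or "top" or "wrist"; returns (picture, depth): 480x640x3 uint8, red, green, blue; 480x640 float32, m along the optical axis (not along the pixel's ray), 0 where there is no reading.
- camera_info(name): a dict with "camera_matrix" (3x3 intrinsics, pixels), "R" (3x3) and "t" (3): a world point X has camera coordinates R X + t; the wrist camera has in their place "hand_eye" (4x4, takes a point from camera to tool coordinates, whose origin is the TCP and whose axes are the flange's). Camera axes: x right, y down, z forward; pixel columns grow to the right and rows downward; lengths in m; the calibration is good to about 2 mm. A picture is of the moment at which its call begins: read the wrist's pose just before it. camera_info takes no time and is no camera call.
- ctrl.close_job(): hands the job in; it is judged then, once.
The state is a dict: "clock": time; "joint_positions": joint angles; "qvel": joint speeds; "tau": joint torques, N m; "eef_pos": TCP position; "eef_rot": TCP orientation; "ft_force": force on the tool from outside, world axes, zero at the start; "torque": the same for the moment, N m; "gripper_width": finger opening in m; "finger_force": force on a finger pad.
Only numpy, scipy, OpenCV 4.12 (cv2) and the standard library are available. Lean on these libraries where they do the work, as an engineer would, in place of code of your own. Each camera call takes 0.05 s, during which the arm holds its last target. There are 200 camera calls.

### The job

Tidy the craft table after class: lay the two loose wood slices flat in the wooden tray, stand the two glue pots upright in the white tray, and lay the eraser flat in the blue tray beside the pencils. Everything should rest on its tray's floor, same side up as you found it and nothing stacked. Leave the little twig ornament and the roll of tape where they are.

Things in the scene. Friction and masses are not known exactly. Their poses are not given: they have to be found in the camera images.
- slice_pale: The larger, pale wood slice: a bark-edged round disc with growth rings, 52 mm across, 18 mm thick, about 30 g, lying flat on the table. Origin at the centre of its underside, z up
- slice_dark: The smaller, darker reddish-brown wood slice: a bark-edged round disc, 42 mm across, 18 mm thick, about 22 g, lying flat on the table. Origin at the centre of its underside, z up
- pot_red: Closed yellow glue pot with a red cap, standing upright on the table: round body 36 mm across up to 32 mm height, cap 30 mm across, 43 mm tall in all, about 50 g. Origin at the centre of its underside, z up
- pot_green: Closed yellow glue pot with a green cap, otherwise the same as the red-capped one: body 36 mm across up to 32 mm height, cap 30 mm across, 43 mm tall in all. Origin at the centre of its underside, z up
- eraser: White eraser with a blue sleeve, lying flat: 56 mm long (x), 24 mm wide (y), 16 mm high (z), about 30 g. Origin at the centre of its underside, z up
- tray_wood: Tray of light wood, empty at the start, for the wood slices. It is fixed to the table, stands flat and open to the top: 120 x 150 x 22 mm outside, walls and floor 4 mm thick, inside 112 x 142 mm. Origin at the centre of its underside; x along the 120 mm side (away from the robot when unturned), y along the 150 mm side, z up
- tray_white: White plastic tray, empty at the start, for the glue pots. It is fixed to the table, stands flat and open to the top: 120 x 150 x 22 mm outside, walls and floor 4 mm thick, inside 112 x 142 mm. Origin at the centre of its underside; x along the 120 mm side (away from the robot when unturned), y along the 150 mm side, z up
- tray_blue: Blue plastic tray for stationery. It is fixed to the table, stands flat and open to the top: 120 x 150 x 22 mm outside, walls and floor 4 mm thick, inside 112 x 142 mm. Origin at the centre of its underside; x along the 120 mm side (away from the robot when unturned), y along the 150 mm side, z up. A green and a red pencil are fixed in it along its +x wall, 8 mm thick, filling the floor from x = 37 mm to the wall at x = 56 mm; the rest of its floor is free
- ornament: Bystander: little finished ornament, a pale wood slice 56 mm across and 14 mm thick with a short twig that carries a small dark slice 34 mm across; 57 mm tall in all, loose on the table. Origin at the centre of its underside, z up
- tape: Bystander: light-blue roll of sticky tape lying flat and loose on the table, 58 mm across with a 40 mm hole, 18 mm high. Origin at the centre of its underside, z up

How it is judged:
At the end, for the whole second after the job is handed in: Wood slices in the wooden tray, glue pots in the white, eraser in the blue: each one's centre inside the walls, its underside on the floor (at most 9 mm above the tray's underside), level and same side up within 0.15 rad, at rest (under 0.02 m/s) (x of slice_pale in the frame of tray_wood between -0.056 and 0.056 m and y of slice_pale in the frame of tray_wood between -0.071 and 0.071 m and z of slice_pale in the frame of tray_wood between 0 and 0.009 m and angle between each of slice_pale, slice_dark, pot_red, pot_green, eraser's own z axis and vertical below 0.15 rad and linear speed of each of slice_pale, slice_dark, pot_red, pot_green, eraser below 0.02 m/s and x of slice_dark in the frame of tray_wood between -0.056 and 0.056 m and y of slice_dark in the frame of tray_wood between -0.071 and 0.071 m and z of slice_dark in the frame of tray_wood between 0 and 0.009 m and x of pot_red in the frame of tray_white between -0.056 and 0.056 m and y of pot_red in the frame of tray_white between -0.071 and 0.071 m and z of pot_red in the frame of tray_white between 0 and 0.009 m and x of pot_green in the frame of tray_white between -0.056 and 0.056 m and y of pot_green in the frame of tray_white between -0.071 and 0.071 m and z of pot_green in the frame of tray_white between 0 and 0.009 m and x of eraser in the frame of tray_blue between -0.056 and 0.056 m and y of eraser in the frame of tray_blue between -0.071 and 0.071 m and z of eraser in the frame of tray_blue between 0 and 0.009 m); the robot touches nothing.
It fails at once if the ornament is pushed more than 25 mm or tipped over (distance of ornament from where it was at the start of the episode above 0.025 m or angle between ornament's own z axis and vertical above 0.4 rad).
It fails at once if the roll of tape is pushed more than 25 mm (distance of tape from where it was at the start of the episode above 0.025 m).
It also fails if it takes over 106 s, if anything falls off the work surface, if the arm or the gripper's body presses on something with over 40 N, if the wrist force passes 120 N, or if a joint passes its speed limit or range.

## Working session

There is one attempt and no reset: what is moved stays moved. The work goes in short steps, Python scripts to look and compute and a tool call to move; the robot and the scene stay as the last step left them, time stands still between calls to the robot, and variables do not carry over. Pictures are saved under pics/ and viewed, at most 14 in all, crops included, and the job is handed in when it is done.

Besides the shell and the picture viewer there is one more tool, called after "Request:" as name([rows], argument=value, ...), one row to a line, values as JSON. jog_arm: Moves the arm, as the interface text tells. Its arguments: {"type":"object","properties":{"deltas":{"type":"array"},"hand":{"type":"number"}},"required":["deltas"]}

```bash
mkdir -p pics; ls; python3 - <<'E'
from station import ctrl,capture,camera_info
import cv2,numpy as np
for n in("top","scene"):
    p,d=capture(n); cv2.imwrite(f"pics/{n}0.png",p[:,:,::-1]); np.savez(f"{n}0.npz",p=p,d=d)
    print(n,{k:np.round(v,4).tolist() if not isinstance(v,str) else v for k,v in camera_info(n).items()})
print(ctrl.read_state()); print(camera_info("wrist"))
E
```

```text
pics
top {'camera_matrix': [[476.5278, 0.0, 318.0885], [0.0, 476.5278, 244.3069], [0.0, 0.0, 1.0]], 'R': [[-0.088, -0.9961, -0.0048], [-0.9648, 0.0864, -0.2483], [0.2478, -0.0172, -0.9687]], 't': [0.0338, 0.5135, 0.7072]}
scene {'camera_matrix': [[547.2668, 0.0, 311.3335], [0.0, 547.2668, 230.9152], [0.0, 0.0, 1.0]], 'R': [[0.4609, 0.8873, -0.0196], [0.4759, -0.2657, -0.8384], [-0.7491, 0.3771, -0.5447]], 't': [-0.2084, -0.2064, 1.5602]}
{'clock': 0.1, 'joint_positions': array([-1.34759284e+00,  3.51162491e-01,  1.65229377e+00, -2.27091106e-05,
        1.13910771e+00, -8.46127332e-02]), 'qvel': array([ 0.00054269, -0.00182053, -0.00264711, -0.00148339, -0.00016818,
        0.00046811]), 'tau': array([ 4.64447646e-05, -4.98029888e+01, -2.85703504e+01,  6.99952408e-02,
        2.39123910e-02, -4.59212777e-05]), 'eef_pos': array([ 0.16658796, -0.52387032,  0.21819136]), 'eef_rot': array([ 9.88178662e-01,  1.53305890e-01, -4.39129892e-05, -4.83781719e-04]), 'ft_force': array([ 0.67644397, -0.20093586,  0.39173468]), 'torque': array([-0.021278  ,  0.01566947,  0.00949653]), 'finger_force': 0.0, 'gripper_width': 0.09287239629485144}
{'camera_matrix': array([[418.3684361 ,   0.        , 321.35320544],
       [  0.        , 418.3684361 , 237.00077125],
       [  0.        ,   0.        ,   1.        ]]), 'hand_eye': array([[ 4.91744388e-04, -9.52886111e-01, -3.03327906e-01,
         8.33904454e-02],
       [ 9.99999784e-01,  3.36265912e-04,  5.64805154e-04,
         6.07650355e-04],
       [-4.36196151e-04, -3.03328118e-01,  9.52886070e-01,
        -1.65654984e-01],
       [ 0.00000000e+00,  0.00000000e+00,  0.00000000e+00,
         1.00000000e+00]])}
```

View pics/top0.png

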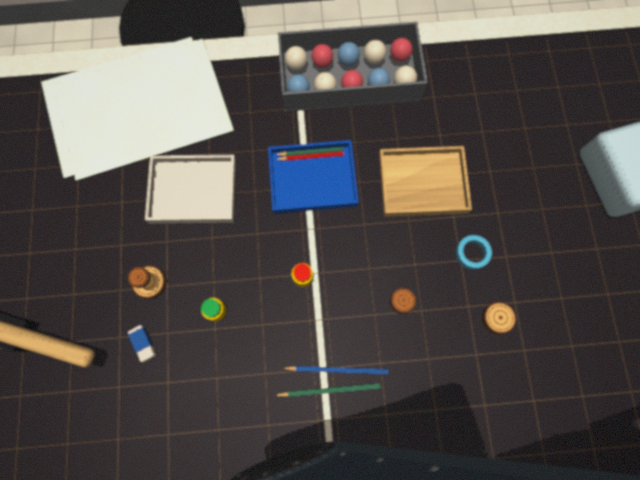

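View pics/scene0.png

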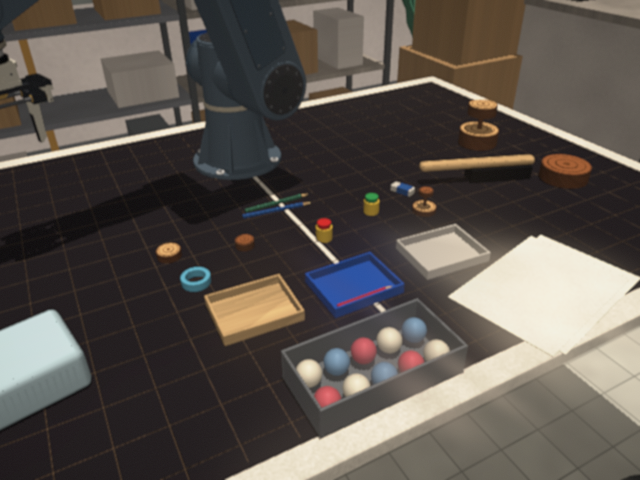

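The top view shows every item: the pale slice at (500,317), dark slice (403,300), red pot (302,273), green pot (212,309) and eraser (141,343). The trays are white (190,188), blue (313,176) and wood (425,181). The bystanders are the ornament (147,281) and the tape (474,251). The scene view agrees with this layout.

```bash
cat > h.py <<'E'
import numpy as np,cv2
from station import ctrl,capture,camera_info
def ray(ci,uv,z):
    uv=np.atleast_2d(uv).astype(float); K=ci["camera_matrix"];R=np.array(ci["R"]);t=np.array(ci["t"])
    d=np.c_[uv,np.ones(len(uv))]@np.linalg.inv(K).T@R; c=-R.T@t
    return c+d*((z-c[2])/d[:,2])[:,None]
def depthpts(ci,d,vu):
    v,u=vu; K=ci["camera_matrix"]; z=d[v,u]
    X=np.c_[(u-K[0,2])/K[0,0]*z,(v-K[1,2])/K[1,1]*z,z]
    return (X-np.array(ci["t"]))@np.array(ci["R"])
E
python3 - <<'E'
from h import *
ci=camera_info("top"); f=np.load("top0.npz");p,d=f["p"],f["d"]
hsv=cv2.cvtColor(p,cv2.COLOR_RGB2HSV)
H,S,V=[hsv[:,:,i].astype(int) for i in range(3)]
# name,(u,v,half),mask,height of face
obj=dict(slice_pale=(500,317,24,V>90,.018),slice_dark=(403,300,20,(V>70)&(S>90),.018),
 pot_red=(302,273,16,((H<6)|(H>172))&(S>170)&(V>110),.043),pot_green=(212,309,18,(H>45)&(H<85)&(S>120)&(V>70),.043),
 eraser=(141,343,24,V>85,.016),tape=(474,251,24,(H>85)&(H<110)&(V>90),.018),orn=(147,281,26,V>85,.014),
 wood=(425,181,58,(H>8)&(H<28)&(V>120),.022),blue=(313,176,52,(H>100)&(H<125)&(S>120)&(V>60),.022),white=(190,188,50,(V>110)&(S<70),.022))
vis=p[:,:,::-1].copy()
for n,(u,v,h,m,z) in obj.items():
    w=np.zeros(m.shape,np.uint8); w[v-h:v+h,u-h:u+h]=m[v-h:v+h,u-h:u+h]
    if n in("white",): w=cv2.morphologyEx(w,cv2.MORPH_CLOSE,np.ones((5,5)))
    cs,_=cv2.findContours(w,cv2.RETR_EXTERNAL,cv2.CHAIN_APPROX_NONE); c=max(cs,key=cv2.contourArea)
    cv2.drawContours(vis,[c],-1,(255,0,255),1)
    g=np.zeros_like(w); cv2.drawContours(g,[c],-1,1,-1)
    W=ray(ci,c[:,0],z)[:,:2].astype(np.float32)*1000
    (cx,cy),(a,b),ang=cv2.minAreaRect(W)
    X=depthpts(ci,d,np.nonzero(g)); top=np.percentile(X[:,2],[10,50,95])*1000
    T=X[np.abs(X[:,2]-z)<.005]; mid=(T[:,:2].max(0)+T[:,:2].min(0))*500 if len(T)>20 else None
    print(n,"rect",np.round([cx,cy,a,b,ang],1),"z%",top.round(1),"depthmid",None if mid is None else mid.round(1),len(T))
cv2.imwrite("pics/vis0.png",cv2.resize(vis[120:380,90:540],None,fx=1.7,fy=1.7))
E
```

```text
slice_pale rect [ 376.2 -301.5   50.5   49.3   84.9] z% [17.  19.  21.4] depthmid [ 376.  -301.1] 759
slice_dark rect [ 418.2 -146.2   42.1   40.2   84.9] z% [16.3 18.9 21.3] depthmid [ 417.9 -146. ] 487
pot_red rect [476.3  18.8  27.   22.8  21.7] z% [42.3 43.8 45.6] depthmid [475.6  18.4] 187
pot_green rect [430.8 170.8  29.4  25.5  41.7] z% [41.1 43.4 45.4] depthmid [430.7 170. ] 243
eraser rect [386.3 292.4  60.3  27.9  24.3] z% [ 2.7 16.5 19.4] depthmid [386.5 291.2] 536
tape rect [ 490.9 -278.5   59.7   60.3   80.8] z% [ 0.2 14.3 20.4] depthmid [ 490.3 -278.7] 497
orn rect [489.3 285.   55.8  59.5   0.6] z% [12.9 16.  59.3] depthmid [488.5 281.7] 515
wood rect [ 628.2 -211.5  153.5  123.5   87.3] z% [ 3.   5.2 23.2] depthmid [ 627.8 -211.8] 904
blue rect [652.5 -13.5 153.4 128.8  90. ] z% [ 2.9  5.5 23. ] depthmid [654.2 -14.2] 842
white rect [667.8 212.6 174.8 156.1  84.9] z% [ 1.8  4.7 22.7] depthmid [650.6 203.2] 931
```

View pics/vis0.png

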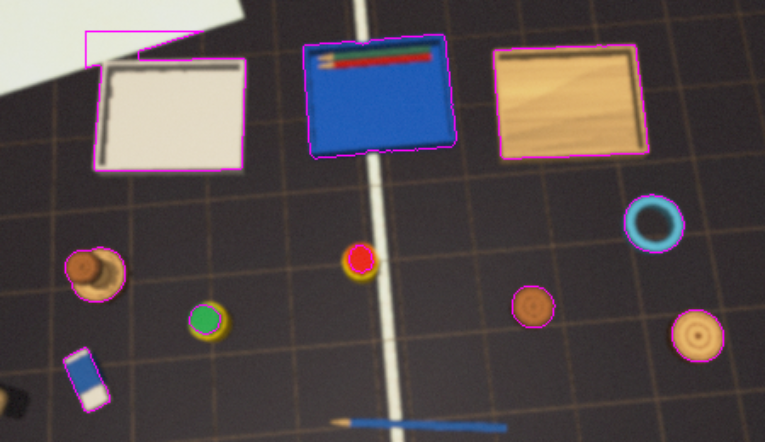

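The contours fit: heights and sizes match the given ones, except that the white tray's mask also takes in some paper. I'll start by turning the tool so its fingers close along world x.

Request:
jog_arm([
  [[0,0,0],-0.149],
  [[0,0,0],-0.149],
  [[0,0,0],-0.149],
  [[0,0,0],-0.149],
  [[0,0,0],-0.149],
  [[0,0,0],-0.149],
  [[0,0,0],-0.149],
  [[0,0,0],-0.149],
], hand=80)

```text
clock: 0.9
eef_pos: [0.1666, -0.5239, 0.2183]
eef_rot: [0.73, 0.684, 0.0, -0.0]
ft_force: [0.2, 0.5, -0.7]
gripper_width: 0.0743
finger_force: 0.0
```

Request:
jog_arm([
  [[0,0,0],-0.071],
  [[0,0,0],0],
])

```text
clock: 1.1
eef_pos: [0.1666, -0.5239, 0.2183]
eef_rot: [0.707, 0.707, 0.0, -0.0]
ft_force: [-0.5, 0.6, 0.6]
gripper_width: 0.0744
finger_force: 0.0
```

```bash
cat > st.py <<'E'
from h import *
from scipy.spatial.transform import Rotation as Ro
import sys
s=ctrl.read_state(); R=Ro.from_quat(s["eef_rot"]).as_matrix()
print("clock",s["clock"],"pos",(s["eef_pos"]*1000).round(1),"yaw",np.arctan2(R[1,0],R[0,0]).round(3),"tilt",np.arccos(-R[2,2]).round(4))
if len(sys.argv)>2:
    w=np.array([float(a) for a in sys.argv[1:4]]); print("tool delta",(R.T@(w-s["eef_pos"]*1000)).round(1))
E
python3 st.py 376 -301 60
python3 - <<'E'
from h import *
ci=camera_info("top"); d=np.load("top0.npz")["d"]
px=np.array([(103,64),(245,60),(242,171),(94,170)])/1.7+[90,120]
W=ray(ci,px,.022)*1000; print("white corners",W.round(0).tolist(),W.mean(0).round(1))
def z(v,u): 
    vv,uu=np.mgrid[v-2:v+3,u-2:u+3]; X=depthpts(ci,d,(vv.ravel(),uu.ravel())); return (np.median(X,0)*1000).round(0)
for n,(u,v) in dict(dowel_end=(85,354),dowel=(30,340),box=(350,98),boxrim=(285,105),pencil=(340,370)).items(): print(n,z(v,u))
E
```

```text
clock 1.1 pos [ 166.6 -523.9  218.3] yaw 1.572 tilt 0.0006
tool delta [222.7 209.6 158.4]
white corners [[713.0, 274.0, 22.0], [704.0, 123.0, 22.0], [581.0, 132.0, 22.0], [596.0, 283.0, 22.0]] [648.3 202.9  22. ]
dowel_end [374. 364.  55.]
dowel [403. 451.  55.]
box [795. -95.  30.]
boxrim [795.  25.  20.]
pencil [315. -30.   8.]
```

Request:
jog_arm([
  [[30,28,20],0],
  [[30,28,20],0],
  [[30,28,20],0],
  [[30,28,20],0],
  [[30,28,20],0],
  [[30,28,20],0],
  [[30,28,20],0],
  [[13,14,18],0],
])

```text
clock: 1.9
eef_pos: [0.378, -0.2988, 0.0597]
eef_rot: [0.707, 0.707, 0.0, -0.0]
ft_force: [-1.2, 0.1, 0.5]
gripper_width: 0.0745
finger_force: 0.0
```

```bash
python3 st.py 376 -301 4
```

```text
clock 1.9 pos [ 378.  -298.8   59.7] yaw 1.57 tilt 0.0007
tool delta [-2.3 -1.9 55.7]
```

Request:
jog_arm([
  [[0,0,0],0],
  [[0,0,20],0],
  [[0,0,18],0],
  [[0,0,12],0],
  [[0,0,5],0],
  [[0,0,0],0],
])

```text
clock: 2.5
eef_pos: [0.3763, -0.3015, 0.0056]
eef_rot: [0.707, 0.707, -0.0, -0.0]
ft_force: [0.5, -0.0, 0.1]
gripper_width: 0.0742
finger_force: 0.0
```

Request:
jog_arm([
  [[0,0,0],0],
  [[0,0,0],0],
  [[0,0,0],0],
  [[0,0,0],0],
  [[0,0,0],0],
  [[0,0,0],0],
], hand=0)

```text
clock: 3.1
eef_pos: [0.3768, -0.3013, 0.006]
eef_rot: [0.707, 0.707, -0.0, 0.0]
ft_force: [-0.5, 0.3, 5.5]
gripper_width: 0.0514
finger_force: 30.0
```

Request:
jog_arm([
  [[0,0,-8],0],
  [[0,0,-15],0],
  [[0,0,-25],0],
  [[0,0,-25],0],
  [[0,0,-21],0],
  [[0,0,0],0],
])

```text
clock: 3.7
eef_pos: [0.3776, -0.302, 0.1022]
eef_rot: [0.707, 0.707, 0.0, 0.002]
ft_force: [-0.4, -1.6, 0.1]
gripper_width: 0.0512
finger_force: 30.0
```

Request:
jog_arm([
  [[4,20,0],0],
  [[8,36,0],0],
  [[8,36,0],0],
  [[8,36,0],0],
  [[8,36,0],0],
  [[8,36,0],0],
  [[8,30,0],0],
  [[4,20,0],0],
])

```text
clock: 4.5
eef_pos: [0.628, -0.2439, 0.0983]
eef_rot: [0.707, 0.707, -0.0, -0.001]
ft_force: [-0.2, 0.4, 0.2]
gripper_width: 0.0511
finger_force: 30.0
```

Request:
jog_arm([
  [[0,0,20],0],
  [[0,0,25],0],
  [[0,0,20],0],
  [[0,0,0],0],
  [[0,0,0],0],
])

```text
clock: 5.0
eef_pos: [0.6264, -0.245, 0.0343]
eef_rot: [0.707, 0.707, -0.0, -0.0]
ft_force: [0.4, 0.6, -0.3]
gripper_width: 0.0508
finger_force: 30.0
```

Request:
jog_arm([
  [[0,0,10],0],
  [[0,0,8],0],
  [[0,0,4],0],
  [[0,0,2],0],
  [[0,0,0],0],
  [[0,0,0],0],
])

```text
clock: 5.6
eef_pos: [0.6268, -0.2452, 0.0109]
eef_rot: [0.707, 0.707, 0.0, 0.0]
ft_force: [0.4, -0.1, 0.1]
gripper_width: 0.051
finger_force: 30.0
```

Request:
jog_arm([
  [[0,0,0],0],
  [[0,0,0],0],
  [[0,0,0],0],
  [[0,0,0],0],
], hand=66)

```text
clock: 6.0
eef_pos: [0.6267, -0.2452, 0.0107]
eef_rot: [0.707, 0.707, 0.0, 0.0]
ft_force: [-0.3, -0.3, -0.3]
gripper_width: 0.0617
finger_force: 0.0
```

Request:
jog_arm([
  [[0,0,-8],0],
  [[0,0,-16],0],
  [[0,0,-25],0],
  [[0,0,-25],0],
  [[0,0,-16],0],
  [[0,0,0],0],
])

```text
clock: 6.6
eef_pos: [0.6279, -0.2457, 0.1039]
eef_rot: [0.707, 0.707, 0.001, 0.002]
ft_force: [-0.1, 0.2, -0.3]
gripper_width: 0.0611
finger_force: 0.0
```

```bash
python3 st.py 418 -146 60; python3 - <<'E'
from h import *
p,d=capture("top"); cv2.imwrite("pics/top1.png",p[:,:,::-1])
E
```

```text
clock 6.6 pos [ 627.9 -245.7  103.9] yaw 1.571 tilt 0.0048
tool delta [  99.8 -210.1   42.8]
```

View pics/top1.png

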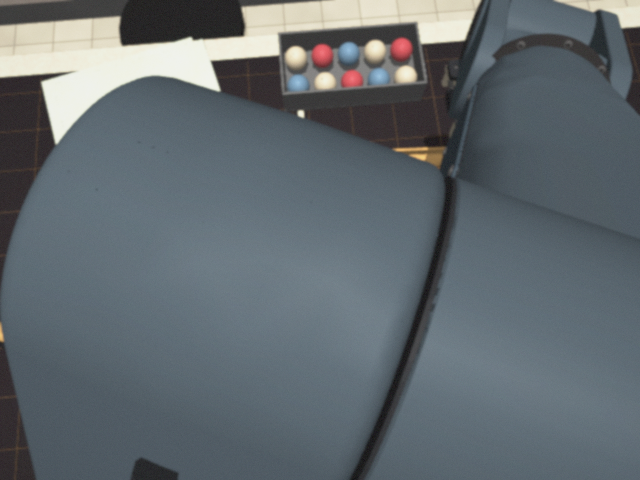

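The arm blocks the top camera here (it fills the view and only the ball box at (350,65) shows), so I'll check from the wrist or scene camera later. Next is the dark slice.

Request:
jog_arm([
  [[14,-30,0],0],
  [[14,-30,0],0],
  [[14,-30,0],0],
  [[14,-30,8],0],
  [[14,-30,12],0],
  [[14,-30,12],0],
  [[14,-28,8],0],
  [[1,0,0],0],
], hand=75)

```text
clock: 7.45
eef_pos: [0.4142, -0.144, 0.0587]
eef_rot: [0.707, 0.707, -0.001, -0.003]
ft_force: [0.6, -0.5, -0.5]
gripper_width: 0.0695
finger_force: 0.0
```

Request:
jog_arm([
  [[0,0,0],0],
  [[0,0,20],0],
  [[0,0,18],0],
  [[0,0,12],0],
  [[0,0,5],0],
  [[0,0,0],0],
  [[0,0,0],0],
])

```text
clock: 8.15
eef_pos: [0.4191, -0.1463, 0.006]
eef_rot: [0.707, 0.707, 0.0, 0.0]
ft_force: [-0.6, -0.3, 0.2]
gripper_width: 0.0695
finger_force: 0.0
```

Request:
jog_arm([
  [[0,0,0],0],
  [[0,0,0],0],
  [[0,0,0],0],
  [[0,0,0],0],
  [[0,0,0],0],
  [[0,0,0],0],
], hand=0)

```text
clock: 8.75
eef_pos: [0.4188, -0.1462, 0.0058]
eef_rot: [0.707, 0.707, 0.0, 0.0]
ft_force: [-0.7, -0.7, 3.9]
gripper_width: 0.0416
finger_force: 30.0
```

Request:
jog_arm([
  [[0,0,-8],0],
  [[0,0,-15],0],
  [[0,0,-25],0],
  [[0,0,-25],0],
  [[0,0,-21],0],
  [[0,0,0],0],
])

```text
clock: 9.35
eef_pos: [0.4198, -0.1467, 0.1021]
eef_rot: [0.707, 0.707, 0.001, 0.002]
ft_force: [1.0, 0.4, -1.4]
gripper_width: 0.0408
finger_force: 30.0
```

Request:
jog_arm([
  [[-4,20,0],0],
  [[-4,32,0],0],
  [[-4,32,0],0],
  [[-4,32,0],0],
  [[-4,32,0],0],
  [[-4,32,0],0],
  [[-4,20,0],0],
  [[-4,11,0],0],
])

```text
clock: 10.15
eef_pos: [0.6306, -0.178, 0.0982]
eef_rot: [0.707, 0.707, -0.0, -0.0]
ft_force: [-0.4, -0.2, -0.4]
gripper_width: 0.0413
finger_force: 30.0
```

Request:
jog_arm([
  [[0,0,20],0],
  [[0,0,25],0],
  [[0,0,20],0],
  [[0,0,10],0],
  [[0,0,0],0],
  [[0,0,0],0],
])

```text
clock: 10.75
eef_pos: [0.6299, -0.1782, 0.0251]
eef_rot: [0.707, 0.707, 0.0, 0.0]
ft_force: [-0.8, -1.0, -0.0]
gripper_width: 0.0414
finger_force: 30.0
```

Request:
jog_arm([
  [[0,0,8],0],
  [[0,0,5],0],
  [[0,0,2],0],
  [[0,0,0],0],
  [[0,0,0],0],
])

```text
clock: 11.25
eef_pos: [0.6296, -0.1781, 0.0099]
eef_rot: [0.707, 0.707, 0.0, 0.0]
ft_force: [-2.3, 0.4, 2.7]
gripper_width: 0.0408
finger_force: 30.0
```

Request:
jog_arm([
  [[0,0,0],0],
  [[0,0,0],0],
  [[0,0,0],0],
  [[0,0,0],0],
], hand=58)

```text
clock: 11.65
eef_pos: [0.6297, -0.1782, 0.0095]
eef_rot: [0.707, 0.707, 0.0, -0.0]
ft_force: [-0.3, 0.0, 0.3]
gripper_width: 0.0543
finger_force: 0.0
```

Request:
jog_arm([
  [[0,0,-8],0],
  [[0,0,-16],0],
  [[0,0,-25],0],
  [[0,0,-25],0],
  [[0,0,-16],0],
  [[0,0,0],0],
])

```text
clock: 12.25
eef_pos: [0.631, -0.1786, 0.1028]
eef_rot: [0.707, 0.707, 0.001, 0.002]
ft_force: [-0.4, -0.0, 0.2]
gripper_width: 0.0538
finger_force: 0.0
```

Request:
jog_arm([
  [[25,-20,0],0],
  [[28,-22,0],0],
  [[28,-22,0],0],
  [[28,-22,0],0],
  [[28,-22,0],0],
  [[28,-22,0],0],
  [[22,-16,0],0],
  [[10,-8,0],0],
], hand=75)

```text
clock: 13.05
eef_pos: [0.4739, 0.0202, 0.099]
eef_rot: [0.707, 0.708, -0.001, -0.001]
ft_force: [0.2, -0.9, -0.1]
gripper_width: 0.0694
finger_force: 0.0
```

Request:
jog_arm([
  [[0,0,0],0],
  [[0,0,0],0],
])

```text
clock: 13.25
eef_pos: [0.4764, 0.0183, 0.0996]
eef_rot: [0.707, 0.707, 0.0, 0.0]
ft_force: [0.6, -0.1, -0.3]
gripper_width: 0.0696
finger_force: 0.0
```

```bash
python3 st.py 476 18.5 8; python3 - <<'E'
from h import *
p,d=capture("wrist"); cv2.imwrite("pics/w1.png",p[:,:,::-1])
p,d=capture("scene"); cv2.imwrite("pics/s1.png",p[200:440,140:540,::-1].repeat(2,0).repeat(2,1))
E
```

```text
clock 13.25 pos [476.4  18.3  99.6] yaw 1.571 tilt 0.0005
tool delta [ 0.2 -0.4 91.6]
```

View pics/w1.png

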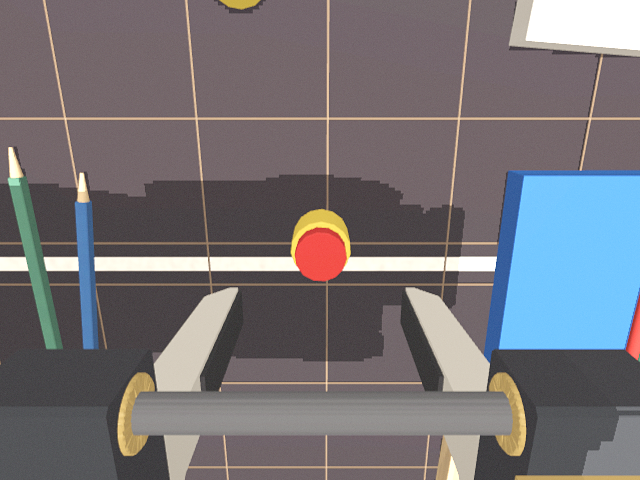

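View pics/s1.png

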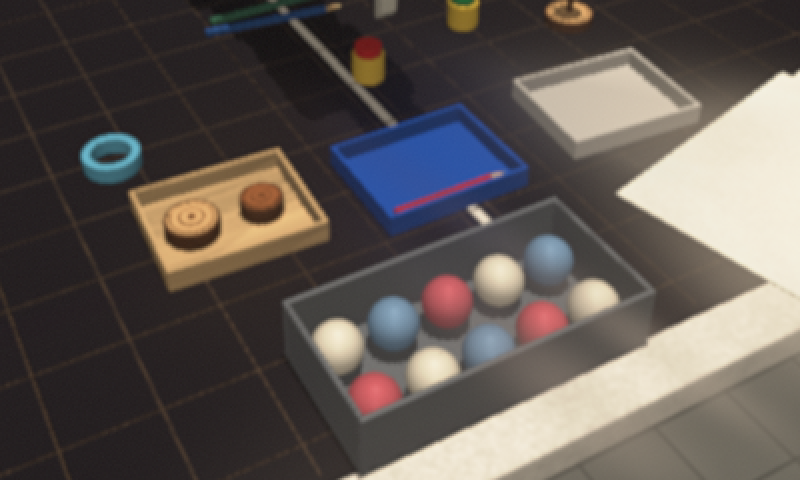

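Both slices lie flat in the wooden tray (crop at (190,222) and (262,200)). The wrist view has the red cap centred between the fingers at (321,253).

Request:
jog_arm([
  [[0,0,20],0],
  [[0,0,25],0],
  [[0,0,20],0],
  [[0,0,15],0],
  [[0,0,8],0],
  [[0,0,3],0],
  [[0,0,0],0],
])

```text
clock: 14.05
eef_pos: [0.4759, 0.0186, 0.0087]
eef_rot: [0.707, 0.707, 0.0, 0.0]
ft_force: [-0.2, 0.4, -0.2]
gripper_width: 0.0695
finger_force: 0.0
```

Request:
jog_arm([
  [[0,0,0],0],
  [[0,0,0],0],
  [[0,0,0],0],
  [[0,0,0],0],
  [[0,0,0],0],
  [[0,0,0],0],
], hand=0)

```text
clock: 14.65
eef_pos: [0.4758, 0.0189, 0.0088]
eef_rot: [0.707, 0.707, 0.0, 0.0]
ft_force: [0.0, -0.3, 3.0]
gripper_width: 0.0352
finger_force: 30.0
```

Request:
jog_arm([
  [[0,0,-8],0],
  [[0,0,-15],0],
  [[0,0,-25],0],
  [[0,0,-25],0],
  [[0,0,-17],0],
  [[0,0,0],0],
])

```text
clock: 15.25
eef_pos: [0.4768, 0.0188, 0.1008]
eef_rot: [0.707, 0.707, 0.001, 0.002]
ft_force: [0.1, -0.9, -0.4]
gripper_width: 0.0356
finger_force: 30.0
```

Request:
jog_arm([
  [[14,16,0],0],
  [[22,25,0],0],
  [[22,25,0],0],
  [[22,25,0],0],
  [[22,25,0],0],
  [[22,25,0],0],
  [[18,18,0],0],
  [[10,10,0],0],
])

```text
clock: 16.05
eef_pos: [0.6452, 0.1722, 0.0971]
eef_rot: [0.707, 0.707, -0.0, -0.0]
ft_force: [-0.1, -0.5, -0.7]
gripper_width: 0.0353
finger_force: 30.0
```

Request:
jog_arm([
  [[0,0,20],0],
  [[0,0,25],0],
  [[0,0,20],0],
  [[0,0,5],0],
  [[0,0,0],0],
  [[0,0,0],0],
])

```text
clock: 16.65
eef_pos: [0.6451, 0.1709, 0.0293]
eef_rot: [0.707, 0.707, 0.0, 0.0]
ft_force: [0.5, -0.2, -0.2]
gripper_width: 0.0358
finger_force: 30.0
```

Request:
jog_arm([
  [[0,0,8],0],
  [[0,0,5],0],
  [[0,0,3],0],
  [[0,0,0],0],
  [[0,0,0],0],
])

```text
clock: 17.15
eef_pos: [0.6446, 0.1709, 0.0128]
eef_rot: [0.707, 0.707, -0.0, -0.0]
ft_force: [-1.6, -0.8, 3.3]
gripper_width: 0.0355
finger_force: 30.0
```

Request:
jog_arm([
  [[0,0,0],0],
  [[0,0,0],0],
  [[0,0,0],0],
  [[0,0,0],0],
], hand=58)

```text
clock: 17.55
eef_pos: [0.6447, 0.1709, 0.0126]
eef_rot: [0.707, 0.707, 0.0, 0.0]
ft_force: [-0.3, -0.6, 0.7]
gripper_width: 0.0538
finger_force: 0.0
```

Request:
jog_arm([
  [[0,0,-8],0],
  [[0,0,-16],0],
  [[0,0,-25],0],
  [[0,0,-25],0],
  [[0,0,-14],0],
  [[0,0,0],0],
])

```text
clock: 18.15
eef_pos: [0.6459, 0.1711, 0.1035]
eef_rot: [0.707, 0.707, 0.002, 0.001]
ft_force: [0.2, 1.0, -0.5]
gripper_width: 0.0542
finger_force: 0.0
```

Request:
jog_arm([
  [[0,-20,0],0],
  [[0,-32,0],0],
  [[0,-32,0],0],
  [[0,-32,0],0],
  [[0,-32,0],0],
  [[0,-32,0],0],
  [[0,-22,0],0],
  [[0,-12,0],0],
], hand=75)

```text
clock: 18.95
eef_pos: [0.4286, 0.1707, 0.1]
eef_rot: [0.707, 0.707, -0.001, -0.0]
ft_force: [0.5, 0.8, -0.4]
gripper_width: 0.0695
finger_force: 0.0
```

Request:
jog_arm([
  [[0,0,0],0],
  [[0,0,0],0],
])

```text
clock: 19.15
eef_pos: [0.4316, 0.171, 0.1007]
eef_rot: [0.707, 0.707, 0.0, 0.0]
ft_force: [0.3, -0.0, -0.1]
gripper_width: 0.0695
finger_force: 0.0
```

Request:
jog_arm([
  [[0,0,20],0],
  [[0,0,25],0],
  [[0,0,20],0],
  [[0,0,15],0],
  [[0,0,9],0],
  [[0,0,3],0],
  [[0,0,0],0],
])

```text
clock: 19.85
eef_pos: [0.4311, 0.1709, 0.0086]
eef_rot: [0.707, 0.707, 0.0, 0.0]
ft_force: [0.8, 0.2, 0.4]
gripper_width: 0.0698
finger_force: 0.0
```

Request:
jog_arm([
  [[0,0,0],0],
  [[0,0,0],0],
  [[0,0,0],0],
  [[0,0,0],0],
  [[0,0,0],0],
  [[0,0,0],0],
], hand=0)

```text
clock: 20.45
eef_pos: [0.4308, 0.1709, 0.0088]
eef_rot: [0.707, 0.707, 0.0, 0.0]
ft_force: [-0.6, -0.5, 3.4]
gripper_width: 0.0352
finger_force: 30.0
```

Request:
jog_arm([
  [[0,0,-8],0],
  [[0,0,-15],0],
  [[0,0,-25],0],
  [[0,0,-25],0],
  [[0,0,-27],0],
  [[0,0,0],0],
])

```text
clock: 21.05
eef_pos: [0.4322, 0.1713, 0.1118]
eef_rot: [0.707, 0.707, 0.002, 0.001]
ft_force: [0.3, 0.8, -1.6]
gripper_width: 0.0353
finger_force: 30.0
```

Request:
jog_arm([
  [[5,20,0],0],
  [[10,32,0],0],
  [[10,33,0],0],
  [[10,33,0],0],
  [[10,33,0],0],
  [[10,32,0],0],
  [[6,22,0],0],
  [[4,14,0],0],
])

```text
clock: 21.85
eef_pos: [0.6505, 0.2361, 0.1073]
eef_rot: [0.707, 0.707, -0.0, -0.0]
ft_force: [-0.7, 0.4, -0.7]
gripper_width: 0.0352
finger_force: 30.0
```

Request:
jog_arm([
  [[0,0,20],0],
  [[0,0,25],0],
  [[0,0,25],0],
  [[0,0,10],0],
  [[0,0,0],0],
  [[0,0,0],0],
])

```text
clock: 22.45
eef_pos: [0.65, 0.236, 0.0294]
eef_rot: [0.707, 0.707, 0.0, 0.0]
ft_force: [0.1, 0.3, 0.0]
gripper_width: 0.0356
finger_force: 30.0
```

Request:
jog_arm([
  [[0,0,8],0],
  [[0,0,5],0],
  [[0,0,3],0],
  [[0,0,0],0],
  [[0,0,0],0],
])

```text
clock: 22.95
eef_pos: [0.6497, 0.2359, 0.0128]
eef_rot: [0.707, 0.707, 0.0, 0.0]
ft_force: [-1.0, 0.0, 1.5]
gripper_width: 0.0356
finger_force: 30.0
```

Request:
jog_arm([
  [[0,0,0],0],
  [[0,0,0],0],
  [[0,0,0],0],
  [[0,0,0],0],
], hand=58)

```text
clock: 23.35
eef_pos: [0.6497, 0.2358, 0.0126]
eef_rot: [0.707, 0.707, 0.0, 0.0]
ft_force: [-0.4, -0.3, 0.0]
gripper_width: 0.0537
finger_force: 0.0
```

Request:
jog_arm([
  [[0,0,-8],0],
  [[0,0,-16],0],
  [[0,0,-25],0],
  [[0,0,-25],0],
  [[0,0,-26],0],
  [[0,0,0],0],
])

```text
clock: 23.95
eef_pos: [0.6518, 0.2365, 0.1182]
eef_rot: [0.707, 0.707, 0.003, 0.002]
ft_force: [0.0, 0.1, -0.4]
gripper_width: 0.0536
finger_force: 0.0
```

Request:
jog_arm([
  [[4,-24,0],0],
  [[8,-38,0],0],
  [[8,-38,0],0],
  [[8,-38,0],0],
  [[8,-38,0],0],
  [[8,-38,0],0],
  [[8,-32,0],0],
  [[4,-18,0],0],
])

```text
clock: 24.75
eef_pos: [0.3834, 0.2921, 0.113]
eef_rot: [0.707, 0.707, -0.0, -0.0]
ft_force: [0.3, 0.6, 0.7]
gripper_width: 0.0544
finger_force: 0.0
```

Request:
jog_arm([
  [[0,0,0],0.1434],
  [[0,0,0],0.1434],
  [[0,0,0],0.1434],
  [[0,0,0],0.1434],
  [[0,0,0],0.1434],
  [[0,0,0],0.1434],
  [[0,0,0],0.1434],
  [[0,0,0],0.1434],
])

```text
clock: 25.55
eef_pos: [0.3856, 0.2919, 0.113]
eef_rot: [0.978, 0.207, 0.0, -0.0]
ft_force: [0.0, -0.2, -0.5]
gripper_width: 0.0541
finger_force: 0.0
```

Request:
jog_arm([
  [[0,0,0],0],
  [[0,0,0],0],
])

```text
clock: 25.75
eef_pos: [0.3857, 0.2919, 0.1129]
eef_rot: [0.977, 0.212, 0.0, -0.0]
ft_force: [-0.4, 1.3, 0.0]
gripper_width: 0.0543
finger_force: 0.0
```

```bash
python3 st.py 386.4 291.8 5; python3 - <<'E'
from h import *
p,d=capture("wrist"); cv2.imwrite("pics/w2.png",p[:,:,::-1])
p,d=capture("scene"); cv2.imwrite("pics/s2.png",p[160:400,140:540,::-1].repeat(2,0).repeat(2,1))
E
```

```text
clock 25.75 pos [385.7 291.9 112.9] yaw 0.428 tilt 0.0003
tool delta [  0.6   0.4 107.9]
```

View pics/w2.png

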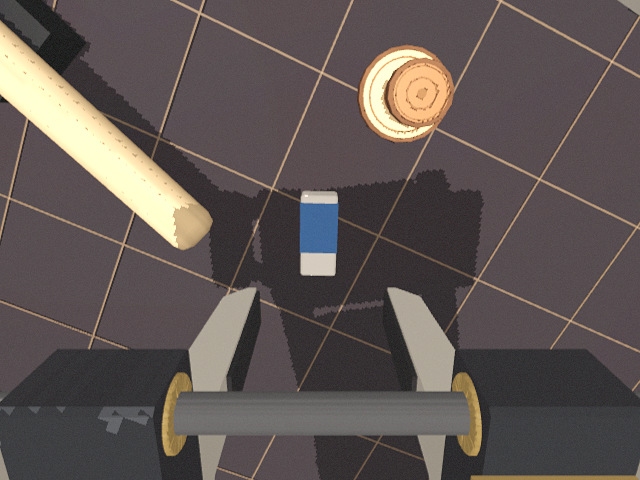

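View pics/s2.png

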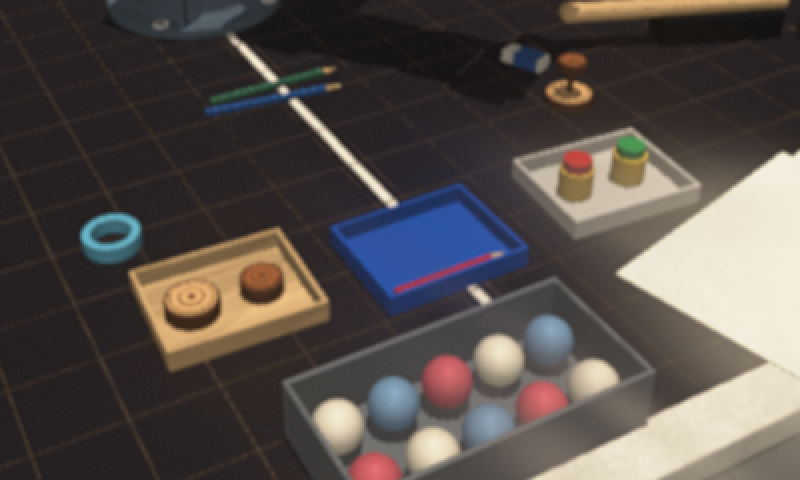

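All four earlier items are in place and upright (pots at (576,175) and (629,160) in the crop). The eraser at (319,233) is straight and centred between the fingers, and the dowel tip at (195,230) is clear. I'll narrow the opening before going down.

Request:
jog_arm([
  [[0,0,20],0],
  [[0,0,25],0],
  [[0,0,20],0],
  [[0,0,15],0],
  [[0,0,0],0],
], hand=48)

```text
clock: 26.35
eef_pos: [0.3847, 0.2913, 0.0312]
eef_rot: [0.977, 0.211, -0.001, 0.001]
ft_force: [1.3, 0.1, 0.0]
gripper_width: 0.0451
finger_force: 0.0
```

Request:
jog_arm([
  [[0,0,12],0],
  [[0,0,10],0],
  [[0,0,5],0],
  [[0,0,0],0],
  [[0,0,0],0],
])

```text
clock: 26.85
eef_pos: [0.3858, 0.2919, 0.0058]
eef_rot: [0.978, 0.21, 0.0, -0.0]
ft_force: [0.1, 0.1, -0.3]
gripper_width: 0.0444
finger_force: 0.0
```

Request:
jog_arm([
  [[0,0,0],0],
  [[0,0,0],0],
  [[0,0,0],0],
  [[0,0,0],0],
  [[0,0,0],0],
  [[0,0,0],0],
], hand=0)

```text
clock: 27.45
eef_pos: [0.3858, 0.2919, 0.0058]
eef_rot: [0.978, 0.21, 0.0, -0.0]
ft_force: [-0.7, -0.1, 4.9]
gripper_width: 0.0239
finger_force: 30.0
```

Request:
jog_arm([
  [[0,0,-8],0],
  [[0,0,-15],0],
  [[0,0,-25],0],
  [[0,0,-25],0],
  [[0,0,-27],0],
  [[0,0,0],0],
])

```text
clock: 28.05
eef_pos: [0.387, 0.2928, 0.1088]
eef_rot: [0.978, 0.21, 0.003, -0.001]
ft_force: [-0.1, 0.5, -0.6]
gripper_width: 0.0236
finger_force: 30.0
```

Request:
jog_arm([
  [[0,0,0],0.142],
  [[0,0,0],0.142],
  [[0,0,0],0.142],
  [[0,0,0],0],
  [[0,0,0],0],
])

```text
clock: 28.55
eef_pos: [0.3854, 0.2917, 0.1052]
eef_rot: [1.0, 0.001, -0.0, 0.0]
ft_force: [0.6, 0.0, 0.3]
gripper_width: 0.0236
finger_force: 30.0
```

```bash
python3 st.py 642 -14 105
```

```text
clock 28.55 pos [385.4 291.7 105.2] yaw 0.002 tilt 0.0007
tool delta [2.560e+02 3.062e+02 2.000e-01]
```

Request:
jog_arm([
  [[12,15,0],0],
  [[20,24,0],0],
  [[22,26,0],0],
  [[22,26,0],0],
  [[22,26,0],0],
  [[22,26,0],0],
  [[22,26,0],0],
  [[22,26,0],0],
])

```text
clock: 29.35
eef_pos: [0.5498, 0.0952, 0.1054]
eef_rot: [1.0, 0.001, -0.0, -0.0]
ft_force: [0.6, 0.4, -0.5]
gripper_width: 0.0236
finger_force: 30.0
```

Request:
jog_arm([
  [[22,26,0],0],
  [[22,26,0],0],
  [[22,26,0],0],
  [[16,20,0],0],
  [[10,13,0],0],
  [[0,0,0],0],
  [[0,0,0],0],
])

```text
clock: 30.05
eef_pos: [0.6403, -0.0144, 0.1051]
eef_rot: [1.0, -0.0, -0.001, -0.0]
ft_force: [-1.0, 0.9, -1.0]
gripper_width: 0.0234
finger_force: 30.0
```

Request:
jog_arm([
  [[0,0,20],0],
  [[0,0,25],0],
  [[0,0,20],0],
  [[0,0,10],0],
  [[0,0,0],0],
  [[0,0,0],0],
])

```text
clock: 30.65
eef_pos: [0.6412, -0.0143, 0.0315]
eef_rot: [1.0, -0.001, 0.0, 0.0]
ft_force: [0.5, -0.2, -0.4]
gripper_width: 0.0238
finger_force: 30.0
```

Next: down about 21 mm, release, and retreat.

Request:
jog_arm([
  [[0,0,10],0],
  [[0,0,7],0],
  [[0,0,3],0],
  [[0,0,1],0],
  [[0,0,0],0],
  [[0,0,0],0],
])

```text
clock: 31.25
eef_pos: [0.6408, -0.0147, 0.0099]
eef_rot: [1.0, -0.001, -0.0, -0.0]
ft_force: [-3.4, 0.4, 5.7]
gripper_width: 0.024
finger_force: 30.0
```

Request:
jog_arm([
  [[0,0,0],0],
  [[0,0,0],0],
  [[0,0,0],0],
  [[0,0,0],0],
], hand=48)

```text
clock: 31.65
eef_pos: [0.6409, -0.0148, 0.0095]
eef_rot: [1.0, -0.001, 0.0, 0.0]
ft_force: [0.0, 0.0, -0.2]
gripper_width: 0.0439
finger_force: 0.0
```

Request:
jog_arm([
  [[0,0,-8],0],
  [[0,0,-16],0],
  [[0,0,-25],0],
  [[0,0,-30],0],
  [[0,0,-30],0],
  [[0,0,-30],0],
  [[0,0,0],0],
])

```text
clock: 32.35
eef_pos: [0.6431, -0.0149, 0.1546]
eef_rot: [1.0, -0.001, 0.004, 0.0]
ft_force: [0.1, 1.0, -0.5]
gripper_width: 0.0447
finger_force: 0.0
```

Request:
jog_arm([
  [[-30,0,0],0],
  [[-30,0,0],0],
  [[-30,0,0],0],
  [[-30,0,0],0],
  [[-30,0,0],0],
  [[-30,0,0],0],
  [[-20,0,0],0],
  [[0,0,0],0],
])

```text
clock: 33.15
eef_pos: [0.4391, -0.0141, 0.149]
eef_rot: [1.0, -0.001, -0.0, -0.0]
ft_force: [0.1, 0.1, -0.5]
gripper_width: 0.0444
finger_force: 0.0
```

```bash
python3 - <<'E'
from h import *
p,d=capture("scene"); cv2.imwrite("pics/s3.png",p[160:400,140:540,::-1].repeat(2,0).repeat(2,1))
ci=camera_info("scene")
for n,(u,v) in dict(pale=(192,295),dark=(262,274),red=(577,158),green=(630,143)).items():
    u,v=u//2+140,v//2+160; vv,uu=np.mgrid[v-1:v+2,u-1:u+2]
    print(n,(np.median(depthpts(ci,d,(vv.ravel(),uu.ravel())),0)*1000).round(0))
E
```

```text
pale [ 628. -243.   23.]
dark [ 632. -177.   24.]
red [646. 167.  48.]
green [648. 235.  47.]
```

View pics/s3.png

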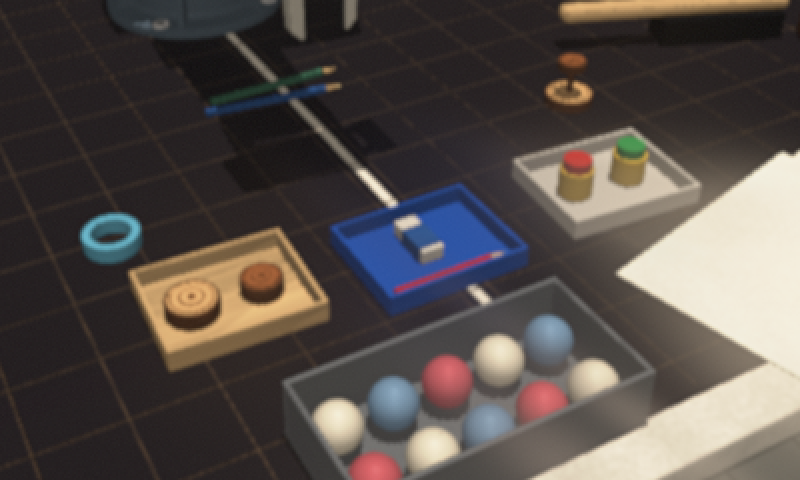

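The slices (192,300) and (262,281), pots (576,175) and (629,160), and eraser (418,240) are all flat or upright in their trays. The slice and pot tops are at the heights expected (22 and 47 mm), the ornament and tape haven't moved, and the gripper is clear. I'm handing it in.

```bash
python3 -c "
from station import ctrl
print(ctrl.close_job())"
```

```text
the job is handed in; nothing more can be done
None
```

I handed the job in at about 33 s of the 106 s allowed: both slices, both pots and the eraser are in their trays, flat or upright, and the ornament and tape were not touched; no verdict came back.

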